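# Pack up the seized levelling foot of a rocking bench unit

### The arm

A 7-joint arm with a two-finger parallel gripper is mounted at the origin on the work surface. World frame = base frame: x ahead of the robot, y to its left, z up, the work surface at z = 0. Lengths are in m, angles in rad, forces in N, time in s.
With the tool pointing down it reaches from about 0.425 to 0.875 m from the base axis. Payload 4.7 kg.
Tool frame: the origin (TCP) lies between the finger pads; the fingertips stand 8 mm ahead of it and the grasp point (between the pads) lies 11 mm behind it; z points along the fingers, y is the line along which they close (so a half turn about z gives the same grasp; the last joint's range is limited). The gripper opens to 87 mm and grips with 3 to 60 N. Pads are 19 mm wide; open, the fingers measure 117 mm over their backs; the gripper's body (75 mm by 190 mm) begins 51 mm behind the grasp point.
Start: joints at [-1.168, 0.321, -0.07, 1.45, 0.023, 1.371, -0.057], TCP at [0.246, 0.601, 0.231] pointing down, gripper open.
Joint ranges: [-2.86, 2.86], [-0.3, 2.09], [-1.38, 1.24], [0.06, 2.45], [-1.56, 4.7], [0.09, 2.05], [-2.69, 2.69]. Speed limits (rad/s): [2.57, 2.57, 3.14, 3.14, 3.14, 3.14, 3.14].

### API

Orientations are given as [roll, pitch, yaw] about the fixed x, y, z axes, in that order (R = Rz(yaw) Ry(pitch) Rx(roll)).
In Python, from cell import telemetry, optics, workorder gives the robot as it stands.
- The arm moves only by the shell command python3 -m pendant 'ROWS' [OPENING] [FORCE]. ROWS is text: rows parted by semicolons, each of 4 numbers parted by spaces: the shift along the tool's x, y, z in m, then the turn about the tool's z in degrees. A call has 1 to 12 rows; each row shifts and turns the commanded pose from where the row before left it, along the tool's axes as they then stand; what a row does not reach is not made up. A row lasts 1/10 s, in which the tool goes at most 50 mm and 8.59 degrees, less where a joint would pass 70% of its speed; a pose out of reach is approached as far as the arm can. A call with a gripper value outside its range is refused whole. OPENING is the opening, from -1 (shut) to 1 (fully open), set as the call begins (- or left out, the last holds). The fingers move at their own pace and stop on an object; FORCE is the grip in N (left out, the last holds). Time passes only in rows, so rows that do not move let the fingers close. It gives the time, the measured TCP pose, the force and the opening at its end, in the units of the state.
- telemetry.get_state(): the state, without advancing time (a new reading comes with each control period).
- optics.camera(name): name is "scene" or "top" or "wrist"; returns (picture, depth): 400x640x3 uint8, blue, green, red; 400x640 float32, m along the optical axis (not along the pixel's ray), 0 where there is no reading.
- optics.camera_info(name): a dict with "fx", "fy", "cx", "cy" (pixels), "R" (3x3) and "t" (3): a world point X has camera coordinates R X + t. Camera axes: x right, y down, z forward; pixel columns grow to the right and rows downward; lengths in m; the calibration is good to about 2 mm. The wrist camera is an equidistant fisheye: a pixel r from the principal point sees the ray r / f radians off the axis. A picture is of the moment at which its call begins: read the wrist's pose just before it. camera_info takes no time and is no camera call; for the wrist camera it gives the pose at the moment of the call.
- workorder.finish_job(): hands the job in, once; it reports no verdict.
The state is a dict: "clock": time; "q": joint angles; "dq": joint speeds; "joint_torque": joint torques, N m; "tool_pos": TCP position; "tool_rot": TCP orientation; "force": force on the tool from outside, world axes, zero at the start; "wrist_torque": the same for the moment, N m; "gripper_width": opening from 0.0 (shut) to 1.0 (fully open).
Only numpy, scipy, OpenCV 4.12 (cv2) and the standard library are available. Lean on these libraries where they do the work, as an engineer would, in place of code of your own. Each camera call takes 0.05 s, during which the arm holds its last target. There are 200 camera calls.

### The job

The white and grey bench unit rocks because one levelling foot is seized short: press down on the top of that corner until it stops, to feel how far it drops, then let it come back up. Fill the gap under that foot with as many flat packers as it takes and then the wedge on top of them, thin end first, pushed in until you feel it go snug between packers and foot, without jacking the unit up, shoving it along or disturbing the other things on the table. Finish while still holding the wedge in the gripper, pushed snug.

Things in the scene. Friction and masses are not known exactly. Their poses are not given: they have to be found in the camera images.
- unit: Pump unit, 3.5 kg, loose: blue-grey base 360 (x) x 340 (y) mm, its top ledge 62 mm and its underside 36 mm above the table, with a white lid 256 x 236 mm up to 110 mm (a bail at its +x end to 137). Origin: centre of its footprint at table level, z up. Three feet at (-150, 140), (150, -140), (150, 140) mm stand on the table; the fourth, at (-150, -140), is seized short.
- unit_press (a point): Spot to press: on the ledge over the seized foot, at (-150, -140, 62) mm in the unit's frame (the corner away from the robot on the shims' side). At 2 to 3 N the unit tips, until the seized foot meets what is below; then it is rigid (10 N is ample). Released, it comes back up. On the bare table the gap under the foot is about 1.06 times this point's drop.
- under_foot (a point): Point fixed to the unit at (-150, -140, 0) mm in its frame: on the table straight below the centre of the seized foot when the unit stands level. The foot is a round rubber pad 28 mm across, 30 mm inside the unit's -x face (towards the loose shims) and -y face (away from the robot); its underside hangs 11 to 20 mm above this point, different each time and not told.
- wedge: Loose dark-grey plastic wedge, 60 g, 150 mm long (x), 32 wide (y), flat below, top sloping from 21 mm at the thick end (-x) to 3 mm at the thin end (+x). Origin: centre of its underside. Grip it across its width near the thick end. On one packer it closes gaps of about 10 to 17 mm, on two 15 to 22 mm, with the thick end still sticking out enough for a gripper to clear the unit.
- packer_a: Loose flat packer of hard dark-grey plastic, 120 (x) x 32 (y) x 5 (z) mm, 22 g. Origin: centre of its underside. Lies flat.
- packer_b: A second packer, the same as packer_a.
- screwdriver: Screwdriver with black handle, lying on the table; leave alone. Origin in its middle.
- tape: Yellow roll of tape, 66 mm across and 19 mm high, lying flat; leave alone. Origin: centre of its underside.
- handset: White hand control, 124 x 50 x 26 mm; leave alone. Origin: centre of its underside.
- glasses: Pair of spectacles standing open on the table, about 140 x 125 x 40 mm, origin between the lenses at table level, temples along +x; leave alone.
Mind the look-alikes: they are no part of the job. Leave any turquoise or yellow look-alike of the packer_a alone. Leave any pink look-alike of the wedge alone.

How it is judged:
By the outcome, as a careful person would: the job done as asked, in the order asked, and still so for the second after the job is handed in, while the arm keeps its last pose, push and grip.
It also fails if it takes over 72 s, if anything falls off the work surface, if the arm or the gripper's body presses on something with over 40 N, if the wrist force passes 120 N, or if a joint passes its speed limit or range.

## Working session

There is one attempt and no reset: what is moved stays moved. The work goes in short steps, Python scripts to look and compute and a shell command to move; the robot and the scene stay as the last step left them, time stands still between calls to the robot, and variables do not carry over. Pictures are saved under pics/ and viewed, on a budget of 10 in all, crops included, one or two more only if the job needs it, and the job is handed in when it is done.

```bash
mkdir -p pics; ls
cat > h.py <<'E'
import numpy as np, cv2
from cell import telemetry, optics, workorder
def grab(n):
    i=optics.camera_info(n); p,d=optics.camera(n); return p,d,i
def ray(i,u,v):
    R=np.array(i["R"]);t=np.array(i["t"]);c=-R.T@t
    return c, R.T@np.array([(u-i["cx"])/i["fx"],(v-i["cy"])/i["fy"],1.])
def onz(i,u,v,z):
    c,d=ray(i,u,v); return c+d*(z-c[2])/d[2]
def pix(i,X):
    x=np.array(i["R"])@np.array(X)+np.array(i["t"]); return i["fx"]*x[0]/x[2]+i["cx"],i["fy"]*x[1]/x[2]+i["cy"]
E
python3 - <<'E'
from h import *
for n in("top","scene"):
    p,d,i=grab(n); cv2.imwrite(f"pics/{n}.png",p); np.savez(f"{n}.npz",p=p,d=d,**{k:np.array(i[k]) for k in i if k in("fx","fy","cx","cy","R","t")}); print(n,i)
print(telemetry.get_state())
E
```

```text
pics
top {'fx': 379.7507382902764, 'fy': 379.7507382902764, 'cx': 314.6443827679305, 'cy': 202.87826833178065, 'R': array([[-0.11557761, -0.99328088, -0.00590912],
       [-0.96957452,  0.11410758, -0.21657494],
       [ 0.21579402, -0.01930189, -0.97624811]]), 't': array([-0.04316196,  0.56460459,  0.85604757])}
scene {'fx': 403.89696535438725, 'fy': 403.89696535438725, 'cx': 324.3835593139511, 'cy': 192.96176498442338, 'R': array([[-0.71598193,  0.69807626,  0.00770764],
       [ 0.52168104,  0.54233368, -0.65857654],
       [-0.46391676, -0.46750797, -0.75247427]]), 't': array([ 0.4313647 , -0.19615687,  1.40944173])}
{'clock': 0.1, 'q': array([-1.16787994,  0.32176909, -0.07009632,  1.45156192,  0.02260852,
        1.37079941, -0.05691615]), 'dq': array([ 8.07239823e-04, -1.12389772e-03,  9.12362429e-04, -3.79629732e-03,
        8.51576700e-05,  2.04707119e-03, -1.46904217e-03]), 'joint_torque': array([ 5.62191497e-05, -4.92569947e+01, -4.05807188e-01, -3.13399994e+01,
       -6.42835326e-02,  3.94646998e-02,  7.00328542e-05]), 'tool_pos': array([0.24626659, 0.60101579, 0.22955336]), 'tool_rot': array([-3.13984478e+00,  9.81885299e-05,  2.75280097e+00]), 'force': array([-0.42738165,  0.1731951 , -0.36601099]), 'wrist_torque': array([ 0.02551901, -0.00628214,  0.02244924]), 'gripper_width': 1.0001223659346645}
```

View pics/top.png

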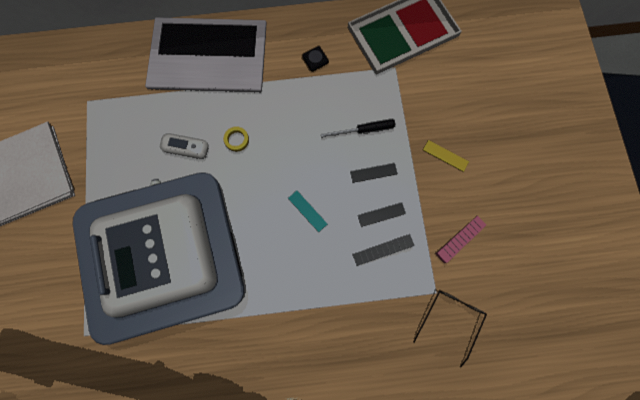

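View pics/scene.png

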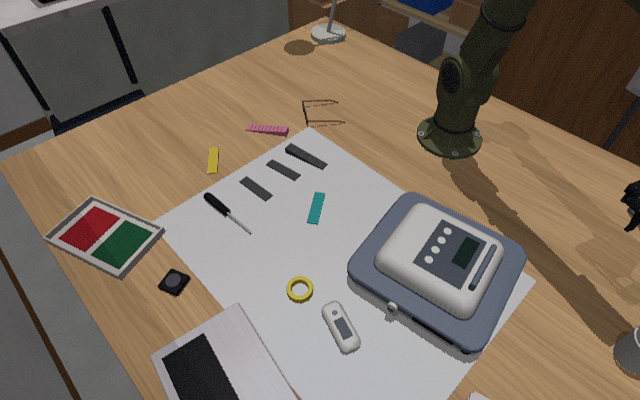

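The top picture shows dark-grey strips at (374,173) and (382,214), which are the packers, and a longer ribbed dark-grey one at (383,250), which is the wedge. The look-alikes are turquoise (307,211), yellow (446,156) and pink ribbed (461,239). The unit's bail is at (98,265), so unit +x points to image left and the seized corner is near (212,180). I'm choosing the dark-grey ones.

```bash
cat > m.py <<'E'
from h import *
z=np.load("top.npz"); p,d=z["p"],z["d"]; i={k:z[k] for k in("fx","fy","cx","cy","R","t")}
v,u=np.mgrid[:400,:640]
R,t=i["R"],i["t"]
C=np.stack([(u-i["cx"])/i["fx"]*d,(v-i["cy"])/i["fy"]*d,d],-1)
W=(C-t)@R
hsv=cv2.cvtColor(p,cv2.COLOR_BGR2HSV)
print("cam",-R.T@t)
pl=W[280:300,270:400]; print("paper z",np.median(pl[...,2]))
# strips
roi=np.zeros((400,640),np.uint8); roi[155:275,340:425]=1
m=((hsv[...,2]<115)&(hsv[...,1]<70)&(roi>0)).astype(np.uint8)
m=cv2.morphologyEx(m,cv2.MORPH_CLOSE,np.ones((3,3),np.uint8))
cs,_=cv2.findContours(m,cv2.RETR_EXTERNAL,cv2.CHAIN_APPROX_NONE)
for c in cs:
    if cv2.contourArea(c)<200: continue
    h=0.005 if cv2.contourArea(c)<900 else 0.01
    P=np.array([onz(i,a,b,h)[:2] for a,b in c[:,0]],np.float32)
    r=cv2.minAreaRect(P*1000); print(cv2.contourArea(c),"rect mm",np.round(r[0],1),np.round(r[1],1),r[2])
    mm=np.zeros_like(m); cv2.drawContours(mm,[c],-1,1,-1)
    Q=W[mm>0]; Q=Q[np.isfinite(Q).all(1)]
    k=np.argsort(Q[:,1]); n=len(k)//6
    print("  z along y:",[(round(float(Q[k[j*n:(j+1)*n],1].mean()),3),round(float(np.median(Q[k[j*n:(j+1)*n],2])),4)) for j in range(6)])
# unit
for lo,hi in((.045,.08),(.052,.07),(.1,.12)):
    m=((W[...,2]>lo)&(W[...,2]<hi)&(u<260)&(v>165)&(v<350)&(d>0)).astype(np.uint8)
    m=cv2.morphologyEx(m,cv2.MORPH_OPEN,np.ones((3,3),np.uint8))
    cs,_=cv2.findContours(m,cv2.RETR_EXTERNAL,cv2.CHAIN_APPROX_NONE); c=max(cs,key=cv2.contourArea)
    zz=0.062 if lo<.09 else .11
    P=np.array([onz(i,a,b,zz)[:2] for a,b in c[:,0]],np.float32)
    r=cv2.minAreaRect(P*1000); print("unit",np.round(r[0],1),np.round(r[1],1),r[2], cv2.boxPoints(r).round(0).tolist())
lp=W[(W[...,2]>.055)&(W[...,2]<.07)&(u<260)&(v>165)&(v<350)]
A=np.c_[lp[:,:2],np.ones(len(lp))]; s=np.linalg.lstsq(A,lp[:,2],rcond=None)[0]; print("ledge plane",s, np.median(lp[:,2]))
for n,(a,b) in dict(tape=(236,139),hand=(184,146),sd=(358,130),gl=(450,330),turq=(307,211)).items(): print(n,onz(i,a,b,.01).round(3))
z2=np.load("scene.npz");i2={k:z2[k] for k in("fx","fy","cx","cy","R","t")}
a=p[150:280,340:500]; cv2.imwrite("pics/crop.png",cv2.resize(a,None,fx=4.5,fy=4.5,interpolation=cv2.INTER_CUBIC))
E
python3 m.py
```

```text
cam [ 0.35770772 -0.09077428  0.95773898]
paper z -4.7949359009210365e-05
777.0 rect mm [ 429.6 -265.3] [ 34.4 155.3] 12.360610008239746
  z along y: [(-0.325, 0.0185), (-0.301, 0.0156), (-0.277, 0.0127), (-0.252, 0.0098), (-0.227, 0.0066), (-0.2, 0.0036)]
556.5 rect mm [ 519.2 -275. ] [ 34.1 121.5] 9.731922149658203
  z along y: [(-0.325, 0.0044), (-0.305, 0.0041), (-0.285, 0.0044), (-0.265, 0.0041), (-0.245, 0.0046), (-0.224, 0.0043)]
526.0 rect mm [ 631.9 -271.5] [ 34.9 121.7] 4.47275972366333
  z along y: [(-0.322, 0.004), (-0.302, 0.0047), (-0.281, 0.0042), (-0.261, 0.0044), (-0.24, 0.0042), (-0.215, 0.0041)]
unit [484.7 276.7] [352.3 361.7] 9.509313583374023 [[281.0, 426.0], [341.0, 69.0], [688.0, 127.0], [629.0, 484.0]]
unit [484.7 277.2] [352.2 360.8] 9.499078750610352 [[281.0, 426.0], [341.0, 70.0], [688.0, 128.0], [629.0, 484.0]]
unit [476.4 274.4] [218.9 237.4] 9.38575553894043 [[349.0, 374.0], [388.0, 139.0], [604.0, 175.0], [565.0, 409.0]]
ledge plane [9.22355510e-05 3.79391741e-04 6.13589051e-02] 0.061495870954284756
tape [0.764 0.078 0.01 ]
hand [0.761 0.216 0.01 ]
sd [ 0.752 -0.247  0.01 ]
gl [ 0.222 -0.393  0.01 ]
turq [ 0.548 -0.088  0.01 ]
```

View pics/crop.png

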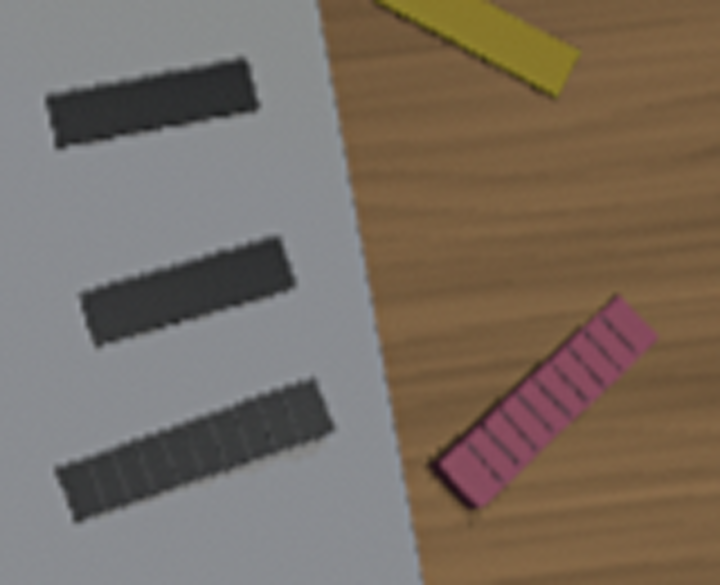

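The crop confirms two plain dark-grey packers (upper left) and the ribbed dark-grey wedge (lower left); pink and yellow are decoys. Depth puts the wedge's thick end at low y, so its thin end faces the unit. Next I'll refine the unit's edges, leaving out the side knob, and work out the press move.

```bash
cat >> h.py <<'E'
def go(x,y,z,head=None):
    s=telemetry.get_state(); p=s["tool_pos"]; yaw=s["tool_rot"][2]
    turn=0
    if head is not None:
        turn=(np.degrees(yaw)-head+90)%180-90; yaw=yaw-np.radians(turn)
    d=np.array([x,y,z])-p
    print("turn deg %.2f then tool shift mm x %.1f y %.1f z %.1f"%(turn,1e3*(d[0]*np.cos(yaw)+d[1]*np.sin(yaw)),1e3*(d[0]*np.sin(yaw)-d[1]*np.cos(yaw)),-1e3*d[2]), "t",s["clock"],"F",s["force"].round(1))
E
cat > u.py <<'E'
exec(open("m.py").read().split("# strips")[0])
m=((W[...,2]>.052)&(W[...,2]<.07)&(u<260)&(v>165)&(v<350)&(d>0)).astype(np.uint8)
cs,_=cv2.findContours(m,cv2.RETR_EXTERNAL,cv2.CHAIN_APPROX_NONE); c=max(cs,key=cv2.contourArea)
P=np.array([onz(i,a,b,.062)[:2] for a,b in c[:,0]])*1000
th=np.radians(99.5); ctr=np.array([479.,276.])
for _ in range(3):
    ex=np.array([np.cos(th),np.sin(th)]); ey=np.array([-ex[1],ex[0]])
    q=(P-ctr)@np.c_[ex,ey]
    E={}
    for n,k,o,s in(("-x",0,1,-1),("+x",0,1,1),("-y",1,0,-1),("+y",1,0,1)):
        sel=q[(np.abs(q[:,o])<120)&(q[:,k]*s>120)]; med=np.median(sel[:,k]); sel=sel[abs(sel[:,k]-med)<4]
        f=np.polyfit(sel[:,o],sel[:,k],1); E[n]=(f[1],np.degrees(f[0]))
    a=np.mean([-E["-x"][1],-E["+x"][1],E["-y"][1],E["+y"][1]]); print({k:np.round(w,2) for k,w in E.items()})
    ctr=ctr+ex*(E["-x"][0]+E["+x"][0])/2+ey*(E["-y"][0]+E["+y"][0])/2; th+=np.radians(a)
ex=np.array([np.cos(th),np.sin(th)]); ey=np.array([-ex[1],ex[0]])
foot=ctr-150*ex-140*ey
print("ctr",ctr,"yaw",np.degrees(th),"foot",foot)
np.savez("unit.npz",ctr=ctr/1e3,th=th,foot=foot/1e3)
go(*(foot/1e3),.12,np.degrees(th))
E
python3 u.py
```

```text
cam [ 0.35770772 -0.09077428  0.95773898]
paper z -4.7949359009210365e-05
{'-x': array([-178.12,   -0.22]), '+x': array([179.5,   0. ]), '-y': array([-167.37,   -0.3 ]), '+y': array([169.2,   0. ])}
{'-x': array([-178.81,   -0.24]), '+x': array([ 1.7881e+02, -2.0000e-02]), '-y': array([-168.29,   -0.29]), '+y': array([1.6829e+02, 2.0000e-02])}
{'-x': array([-178.81,   -0.24]), '+x': array([ 1.7881e+02, -2.0000e-02]), '-y': array([-168.29,   -0.28]), '+y': array([1.6829e+02, 2.0000e-02])}
ctr [477.98049996 276.53076409] yaw 99.47786706336022 foot [640.76938961 151.63169522]
turn deg 58.25 then tool shift mm x -508.2 y 315.1 z 109.6 t 0.1 F [-0.4  0.2 -0.4]
```

```bash
python3 -m pendant '0 0 0 8.3; 0 0 0 8.3; 0 0 0 8.3; 0 0 0 8.3; 0 0 0 8.3; 0 0 0 8.3; 0 0 0 8.3; -0.04 0.025 0 0; -0.04 0.025 0 0; -0.04 0.025 0 0; -0.04 0.025 0 0; -0.04 0.025 0 0' -1 20; python3 -m pendant '-0.04 0.025 0 0; -0.04 0.025 0 0; -0.04 0.025 0 0; -0.04 0.025 0 0; -0.04 0.025 0 0; -0.04 0.025 0 0; -0.04 0.025 0 0; -0.025 0.015 0.03 0; 0 0 0.04 0; 0 0 0.04 0; 0 0 0 0'; python3 -c "
from h import *
u=np.load('unit.npz'); go(*u['foot'],.075,np.degrees(u['th']))"
```

```text
clock: 1.3
tool_pos: [0.4039, 0.4234, 0.2302]
tool_rot: [-3.141, 0.0, 1.739]
force: [0.7, 1.1, 0.4]
gripper_width: 0.029
clock: 2.4
tool_pos: [0.6367, 0.1551, 0.1136]
tool_rot: [-3.129, 0.002, 1.738]
force: [-1.3, 0.9, 0.3]
gripper_width: 0.002
turn deg 0.12 then tool shift mm x -4.1 y 3.4 z 38.6 t 2.4 F [-1.3  0.9  0.3]
```

```bash
python3 -m pendant '-0.004 0.003 0.02 0; 0 0 0.014 0; 0 0 0.002 0; 0 0 0 0; 0 0 0 0'; for k in 1; do python3 -m pendant '0 0 0.001 0; 0 0 0 0;0 0 0 0'; python3 -m pendant '0 0 0.001 0; 0 0 0 0;0 0 0 0';python3 -m pendant '0 0 0.001 0; 0 0 0 0;0 0 0 0';python3 -m pendant '0 0 0.001 0; 0 0 0 0;0 0 0 0';python3 -m pendant '0 0 0.001 0; 0 0 0 0;0 0 0 0'; done
```

```text
clock: 2.9
tool_pos: [0.6457, 0.1534, 0.086]
tool_rot: [3.14, -0.0, 1.739]
force: [0.2, -0.2, 0.4]
gripper_width: 0.003
clock: 3.2
tool_pos: [0.6452, 0.1529, 0.084]
tool_rot: [3.141, -0.0, 1.739]
force: [0.2, -0.2, 0.5]
gripper_width: 0.002
clock: 3.5
tool_pos: [0.645, 0.1528, 0.0825]
tool_rot: [-3.141, -0.0, 1.739]
force: [-0.4, -0.6, -0.9]
gripper_width: 0.005
clock: 3.8
tool_pos: [0.645, 0.1528, 0.0815]
tool_rot: [-3.142, -0.0, 1.739]
force: [-0.7, -0.5, -0.3]
gripper_width: 0.006
clock: 4.1
tool_pos: [0.6451, 0.1529, 0.0805]
tool_rot: [3.142, -0.0, 1.739]
force: [0.1, -0.3, -0.6]
gripper_width: 0.01
clock: 4.4
tool_pos: [0.645, 0.1528, 0.0795]
tool_rot: [-3.142, -0.0, 1.739]
force: [-0.3, -0.3, 0.8]
gripper_width: 0.005
```

```bash
python3 -m pendant '0 -0.004 0.003 0; 0 0 0.003 0; 0 0 0 0; 0 0 0 0'; python3 -m pendant '0 0 0.001 0; 0 0 0 0;0 0 0 0'; python3 -m pendant '0 0 0.001 0; 0 0 0 0;0 0 0 0';python3 -m pendant '0 0 0.001 0; 0 0 0 0;0 0 0 0';python3 -m pendant '0 0 0.001 0; 0 0 0 0;0 0 0 0';python3 -m pendant '0 0 0.001 0; 0 0 0 0;0 0 0 0'
```

```text
clock: 4.8
tool_pos: [0.641, 0.1522, 0.0734]
tool_rot: [-3.141, -0.0, 1.739]
force: [-0.6, -0.6, -0.7]
gripper_width: 0.006
clock: 5.1
tool_pos: [0.6412, 0.1522, 0.0726]
tool_rot: [3.141, -0.0, 1.739]
force: [0.1, 0.7, 0.5]
gripper_width: 0.008
clock: 5.4
tool_pos: [0.6411, 0.1522, 0.0716]
tool_rot: [3.142, -0.0, 1.739]
force: [-0.7, 0.0, 0.2]
gripper_width: 0.005
clock: 5.7
tool_pos: [0.6411, 0.1522, 0.0706]
tool_rot: [-3.142, -0.0, 1.739]
force: [0.7, 0.1, -0.3]
gripper_width: 0.001
clock: 6.0
tool_pos: [0.6413, 0.1521, 0.0699]
tool_rot: [3.141, -0.0, 1.739]
force: [-0.3, -0.1, 1.8]
gripper_width: 0.004
clock: 6.3
tool_pos: [0.6415, 0.1519, 0.0689]
tool_rot: [3.141, 0.0, 1.739]
force: [0.3, -1.2, 3.0]
gripper_width: 0.009
```

```bash
python3 -m pendant '0 0 0.002 0; 0 0 0.002 0; 0 0 0 0; 0 0 0 0'; python3 -m pendant '0 0 0.002 0; 0 0 0.002 0; 0 0 0 0; 0 0 0 0'
```

```text
clock: 6.7
tool_pos: [0.6417, 0.1518, 0.0648]
tool_rot: [3.141, 0.0, 1.738]
force: [2.4, -2.8, 3.5]
gripper_width: 0.004
clock: 7.1
tool_pos: [0.6408, 0.1524, 0.0603]
tool_rot: [-3.141, -0.0, 1.739]
force: [2.0, -1.8, 4.4]
gripper_width: 0.002
```

```bash
python3 -m pendant '0 0 0.001 0; 0 0 0 0; 0 0 0 0';python3 -m pendant '0 0 0.001 0; 0 0 0 0; 0 0 0 0';python3 -m pendant '0 0 0.001 0; 0 0 0 0; 0 0 0 0'; python3 -m pendant '0 0 0.001 0; 0 0 0 0; 0 0 0 0'
```

```text
clock: 7.4
tool_pos: [0.641, 0.1523, 0.0595]
tool_rot: [-3.141, -0.0, 1.739]
force: [1.2, -0.9, 3.1]
gripper_width: 0.005
clock: 7.7
tool_pos: [0.6412, 0.1522, 0.0586]
tool_rot: [3.141, -0.0, 1.739]
force: [1.4, -1.6, 3.4]
gripper_width: 0.005
clock: 8.0
tool_pos: [0.6413, 0.1522, 0.0581]
tool_rot: [3.141, -0.0, 1.739]
force: [0.9, -1.8, 5.6]
gripper_width: 0.004
clock: 8.3
tool_pos: [0.6414, 0.1521, 0.058]
tool_rot: [3.141, -0.0, 1.739]
force: [-0.7, -2.0, 10.1]
gripper_width: 0.01
```

Pressing it: contact at TCP z = 0.0703, rigid stop at 0.058 with 10 N. The drop is about 12.2 mm, so the gap is about 13 mm, which needs one packer plus the wedge. Releasing now and going to packer A.

```bash
python3 -m pendant '0 0 -0.004 0; 0 0 -0.004 0; 0 0 -0.004 0; 0 0 -0.004 0; 0 0 -0.02 0; 0 0 -0.03 0; -0.02 0 -0.02 0; 0 0 0 0'; python3 -c "
from h import *
go(.6354,-.3164,.05,94.5)"
```

```text
clock: 9.1
tool_pos: [0.6469, 0.129, 0.1459]
tool_rot: [3.136, 0.002, 1.735]
force: [0.7, -1.5, -0.2]
gripper_width: 0.006
turn deg 4.90 then tool shift mm x -443.1 y -46.4 z 95.9 t 9.1 F [ 0.7 -1.5 -0.2]
```

```bash
python3 -m pendant '-0.04 0 0 4.9; -0.045 -0.004 0 0; -0.045 -0.004 0 0; -0.045 -0.004 0 0; -0.045 -0.004 0 0; -0.045 -0.004 0 0; -0.045 -0.004 0 0; -0.045 -0.004 0 0; -0.045 -0.004 0 0; -0.043 -0.006 0.01 0; 0 0 0.03 0; 0 0 0 0' 0.3 20; python3 -c "
from h import *
p,d,i=grab('wrist');cv2.imwrite('pics/w1.png',p)
go(.6354,-.3164,.01,94.5)"
```

```text
clock: 10.3
tool_pos: [0.6424, -0.3116, 0.0963]
tool_rot: [-3.133, -0.005, 1.65]
force: [-0.3, 2.0, -0.8]
gripper_width: 0.65
turn deg 0.19 then tool shift mm x -5.8 y -9.5 z 88.5 t 10.35 F [-0.6  0.1  0.2]
```

View pics/w1.png

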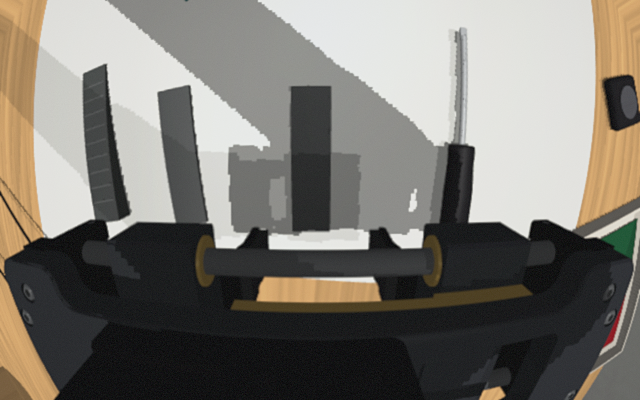

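The wrist view shows the packer as a plain dark strip at columns 290–330, rows 87–230, a little left of the finger midpoint (318). That agrees with the computed tool-y shift of about −8 mm. The screwdriver at (460,180) and the other strips are clear.

```bash
python3 -m pendant '-0.005 -0.009 0.03 0; 0 0 0.03 0; 0 0 0.018 0; 0 0 0 0; 0 0 0 0'; python3 -c "
from h import *
go(.6354,-.3164,.01,94.5)"
```

```text
clock: 10.85
tool_pos: [0.6391, -0.3164, 0.0254]
tool_rot: [3.141, -0.0, 1.655]
force: [0.8, -0.3, 0.4]
gripper_width: 0.652
turn deg 0.32 then tool shift mm x 0.3 y -3.7 z 15.4 t 10.85 F [ 0.8 -0.3  0.4]
```

```bash
python3 -m pendant '0 -0.004 0.01 0; 0 0 0.005 0; 0 0 0 0; 0 0 0 0; 0 0 0 0'; python3 -m pendant '0 0 0 0; 0 0 0 0; 0 0 0 0; 0 0 0 0; 0 0 0 0' -1 20
```

```text
clock: 11.35
tool_pos: [0.6342, -0.318, 0.01]
tool_rot: [3.141, 0.0, 1.653]
force: [0.5, 0.1, -0.2]
gripper_width: 0.655
clock: 11.85
tool_pos: [0.634, -0.3178, 0.0096]
tool_rot: [3.141, -0.0, 1.653]
force: [-0.6, -0.1, -0.0]
gripper_width: 0.362
```

```bash
cat >> h.py <<'E'
def ins(b,z):
    u=np.load('unit.npz'); th=float(u['th']); e=np.array([np.cos(th),np.sin(th)])
    go(*(u['foot']-b*e),z,np.degrees(th))
E
python3 -m pendant '0 0 -0.01 0; 0 0 -0.02 0; 0 0 -0.01 0; 0 0 0 0';  python3 -c "
from h import *
ins(.18,.04)"
```

```text
clock: 12.25
tool_pos: [0.6354, -0.3187, 0.0522]
tool_rot: [3.138, 0.002, 1.653]
force: [-0.7, 0.3, 0.0]
gripper_width: 0.361
turn deg -4.76 then tool shift mm x 283.0 y 82.8 z 12.2 t 12.25 F [-0.7  0.3  0. ]
```

```bash
python3 -m pendant '0 0 0 -4.8; 0.03 0.008 0 0; 0.04 0.012 0 0; 0.04 0.012 0 0; 0.04 0.012 0 0; 0.04 0.012 0 0; 0.04 0.012 0 0; 0.04 0.012 0 0; 0.01 0.003 0 0; 0 0 0 0; 0 0 0 0';  python3 -c "
from h import *
ins(.18,.0095)
p,d,i=grab('wrist');cv2.imwrite('pics/w2.png',p)"
```

```text
clock: 13.35
tool_pos: [0.669, -0.0299, 0.0493]
tool_rot: [-3.141, 0.001, 1.736]
force: [-0.2, -0.2, 0.1]
gripper_width: 0.364
turn deg -0.02 then tool shift mm x 3.7 y 2.1 z 39.8 t 13.35 F [-0.2 -0.2  0.1]
```

View pics/w2.png

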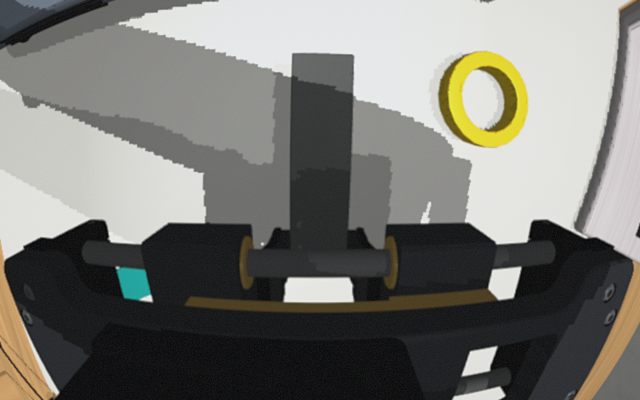

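The packer is held straight (columns 291–353, tip at row 55), with the unit at top left and the tape clear at (483,100). Lowering it to the table and sliding it in.

```bash
python3 -m pendant '0.003 0.002 0.02 0; 0 0 0.014 0; 0 0 0.005 0; 0 0 0 0; 0 0 0 0';  python3 -c "
from h import *
ins(.076,.0095)"
```

```text
clock: 13.9
tool_pos: [0.6709, -0.0258, 0.0106]
tool_rot: [3.142, 0.0, 1.736]
force: [0.0, -1.3, 0.3]
gripper_width: 0.361
turn deg -0.03 then tool shift mm x 104.0 y -0.5 z 1.1 t 13.9 F [ 0.  -1.3  0.3]
```

```bash
python3 -m pendant '0.01 0 0.0005 0; 0.01 0 0 0; 0.01 0 0 0; 0.01 0 0 0; 0.01 0 0 0; 0.01 0 0 0; 0 0 0 0';  python3 -m pendant '0.008 0 0 0; 0.01 0 0 0; 0.01 0 0 0; 0.01 0 0 0; 0.006 0 0 0; 0 0 0 0; 0 0 0 0'; python3 -c "
from h import *
ins(.076,.0095)
p,d,i=grab('scene');cv2.imwrite('pics/s2.png',cv2.resize(p[150:300,250:450],None,fx=4,fy=4))"
```

```text
clock: 14.6
tool_pos: [0.6607, 0.0376, 0.01]
tool_rot: [-3.142, -0.002, 1.74]
force: [0.6, 0.7, 0.1]
gripper_width: 0.36
clock: 15.3
tool_pos: [0.6538, 0.0778, 0.0101]
tool_rot: [3.141, 0.0, 1.737]
force: [-0.5, 0.3, -0.3]
gripper_width: 0.36
turn deg 0.06 then tool shift mm x -1.0 y -0.7 z 0.6 t 15.3 F [-0.5  0.3 -0.3]
```

View pics/s2.png

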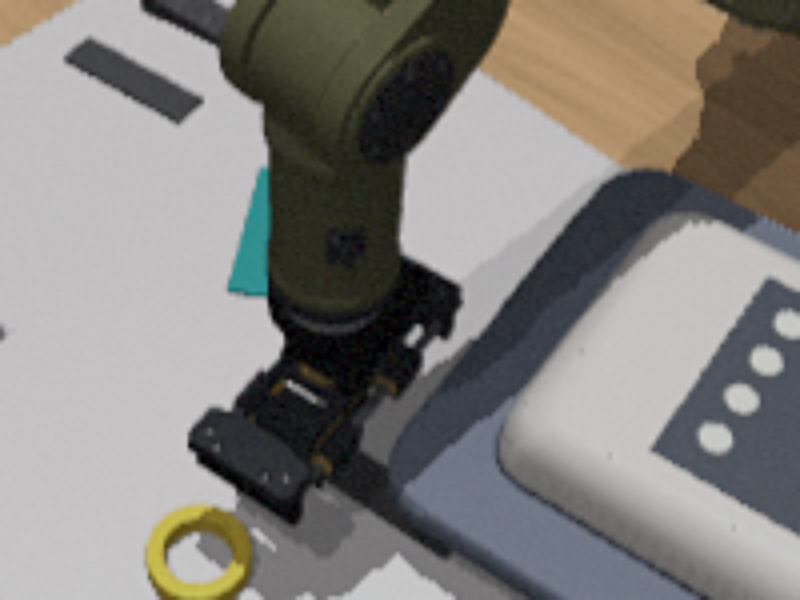

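The crop shows the gripper clear of the unit and the packer's dark edge running under the lip to about crop (445,550). I'll compare that with the predicted tip corner.

```bash
python3 -c "
from h import *
u=np.load('unit.npz');th=float(u['th']);e=np.array([np.cos(th),np.sin(th)]);n=np.array([-e[1],e[0]])
i=optics.camera_info('scene')
for b in (.02,.03,.04):
  for s in (-.016,-.03):
    a=pix(i,[*(u['foot']+b*e+s*n),.003]); print(b,s,(a[0]-250)*4,(a[1]-150)*4)
a=pix(i,[*(u['foot']-.03*e-.03*n),.062]);print('corner',(a[0]-250)*4,(a[1]-150)*4)"
python3 -m pendant '0 0 0 0; 0 0 0 0; 0 0 0 0; 0 0 0 0' 0.1 20; python3 -m pendant '0 0 -0.005 0; 0 0 -0.02 0; 0 0 -0.04 0; 0 0 -0.03 0; -0.02 0 0 0; 0 0 0 0'; python3 -c "
from h import *
go(.4431,-.3268,.05,102.4)"
```

```text
0.02 -0.016 432.0019504610418 546.2466324065435
0.02 -0.03 419.82144016225357 562.45890287921
0.03 -0.016 445.2963770656115 554.7799121132139
0.03 -0.03 433.16790283620344 571.1169899542781
0.04 -0.016 458.6915795538421 563.377876730978
0.04 -0.03 446.6162872809159 579.8411954899198
corner 357.87789827030156 472.3505607605057
clock: 15.75
tool_pos: [0.6538, 0.0777, 0.0101]
tool_rot: [3.141, -0.0, 1.737]
force: [-1.1, -0.5, 0.3]
gripper_width: 0.541
clock: 16.35
tool_pos: [0.6582, 0.0547, 0.1071]
tool_rot: [3.139, 0.002, 1.733]
force: [0.2, -1.2, 0.1]
gripper_width: 0.549
turn deg -3.09 then tool shift mm x -326.4 y -292.0 z 57.1 t 16.35 F [ 0.2 -1.2  0.1]
```

The tip agrees with the prediction (445,555), so the packer sits under the foot. Now the wedge.

```bash
python3 -m pendant '0 0 0 -3.1; -0.033 -0.029 0 0; -0.033 -0.029 0 0; -0.033 -0.029 0 0; -0.033 -0.029 0 0; -0.033 -0.029 0 0; -0.033 -0.029 0 0; -0.033 -0.029 0 0; -0.033 -0.029 0 0; -0.033 -0.029 0 0; -0.029 -0.031 0 0; 0 0 0 0' 0.3 20; python3 -m pendant '0 0 0.02 0; 0 0 0.02 0; 0 0 0 0; 0 0 0 0';python3 -c "
from h import *
go(.4431,-.3268,.011,102.4)
p,d,i=grab('wrist');cv2.imwrite('pics/w3.png',p)"
```

```text
clock: 17.55
tool_pos: [0.4381, -0.3294, 0.1048]
tool_rot: [-3.139, 0.002, 1.781]
force: [-0.3, -0.6, 0.6]
gripper_width: 0.646
clock: 17.95
tool_pos: [0.4432, -0.3229, 0.0647]
tool_rot: [-3.14, -0.001, 1.792]
force: [0.7, 1.3, 0.4]
gripper_width: 0.648
turn deg 0.25 then tool shift mm x -3.7 y -0.9 z 53.7 t 17.95 F [0.7 1.3 0.4]
```

View pics/w3.png

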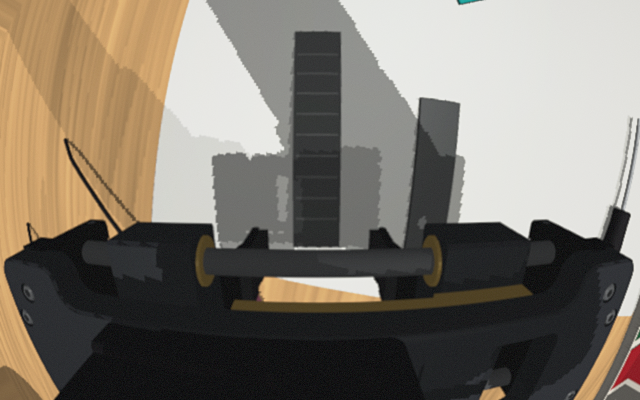

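The wedge is centred between the fingers (columns 295–340, parallel), with its near end at about row 247. I'll check where the thick end should appear before closing.

```bash
python3 -c "
from h import *
i=optics.camera_info('wrist'); R=np.array(i['R']);t=np.array(i['t'])
def fp(X):
    x=R@np.array(X)+t; th=np.arctan2(np.hypot(x[0],x[1]),x[2]); k=th*i['fx']/np.hypot(x[0],x[1]); return (x[0]*k+i['cx']).round(1),(x[1]*k+i['cy']).round(1)
c=np.array([.4296,-.2653]);e=np.array([np.cos(np.radians(102.4)),np.sin(np.radians(102.4))])
for b,z in((-.075,.021),(-.063,.0205),(.075,.003),(-.05,.019)): print(b,fp([*(c+b*e),z]))
s=telemetry.get_state()['tool_pos']; print('tcp',fp(s),fp(s-[0,0,.008]))
"
```

```text
-0.075 (np.float64(317.0), np.float64(245.6))
-0.063 (np.float64(317.0), np.float64(228.9))
0.075 (np.float64(317.7), np.float64(29.5))
-0.05 (np.float64(317.1), np.float64(209.9))
tcp (np.float64(319.2), np.float64(250.8)) (np.float64(319.2), np.float64(245.2))
```

```bash
python3 -m pendant '-0.004 -0.001 0.025 0; 0 0 0.02 0; 0 0 0.008 0; 0 0 0 0; 0 0 0 0; 0 0 0 0'; python3 -m pendant '0 0 0 0; 0 0 0 0; 0 0 0 0; 0 0 0 0; 0 0 0 0' -1 40; python3 -m pendant '0 0 -0.01 0; 0 0 -0.02 0; 0 0 -0.02 0; 0 0 0 0; 0 0 0 0'; python3 -c "
from h import *
go(.4431,-.3268,.06); ins(.24,.05)"
```

```text
clock: 18.6
tool_pos: [0.4442, -0.3284, 0.0133]
tool_rot: [3.14, 0.001, 1.791]
force: [0.9, -0.7, -0.3]
gripper_width: 0.651
clock: 19.1
tool_pos: [0.4433, -0.3279, 0.0122]
tool_rot: [3.141, -0.0, 1.791]
force: [-0.1, -0.0, 0.8]
gripper_width: 0.364
clock: 19.6
tool_pos: [0.4435, -0.3278, 0.0624]
tool_rot: [3.14, 0.0, 1.791]
force: [0.6, 0.3, -0.8]
gripper_width: 0.365
turn deg 0.00 then tool shift mm x 1.1 y -0.2 z 2.4 t 19.6 F [ 0.6  0.3 -0.8]
turn deg 3.16 then tool shift mm x 200.5 y 273.5 z 12.4 t 19.6 F [ 0.6  0.3 -0.8]
```

```bash
python3 -m pendant '0 0 0 3.2; 0.015 0.025 0 0; 0.025 0.035 0 0; 0.025 0.035 0 0; 0.025 0.035 0 0; 0.025 0.035 0 0; 0.025 0.035 0 0; 0.025 0.035 0 0; 0.025 0.035 0 0; 0.01 0.004 0 0; 0 0 0 0; 0 0 0 0'; python3 -c "
from h import *
ins(.2,.0185)"
```

```text
clock: 20.8
tool_pos: [0.6792, -0.0872, 0.0609]
tool_rot: [-3.139, 0.001, 1.734]
force: [-0.3, -1.2, -0.5]
gripper_width: 0.361
turn deg -0.11 then tool shift mm x 41.9 y 1.4 z 42.4 t 20.8 F [-0.3 -1.2 -0.5]
```

```bash
python3 -m pendant '0.02 0.001 0.02 0; 0.02 0 0.012 0; 0 0 0.008 0; 0 0 0 0; 0 0 0 0; 0 0 0 0'; python3 -c "
from h import *
ins(.13,.0175)"
```

```text
clock: 21.4
tool_pos: [0.6758, -0.0478, 0.023]
tool_rot: [3.14, 0.001, 1.734]
force: [-0.2, -0.8, -0.2]
gripper_width: 0.363
turn deg -0.15 then tool shift mm x 72.5 y -1.7 z 5.5 t 21.4 F [-0.2 -0.8 -0.2]
```

```bash
python3 -m pendant '0.01 -0.001 0.002 0; 0.01 0 0.001 0; 0.01 0 0.001 0; 0.01 0 0 0; 0.01 0 0 0; 0 0 0 0; 0 0 0 0'; python3 -c "
from h import *
ins(.112,.0175)
p,d,i=grab('wrist');cv2.imwrite('pics/w4.png',p)"
```

```text
clock: 22.1
tool_pos: [0.6661, 0.0034, 0.0182]
tool_rot: [3.141, 0.0, 1.736]
force: [0.4, -0.5, -1.0]
gripper_width: 0.366
turn deg -0.00 then tool shift mm x 38.3 y -0.6 z 0.7 t 22.1 F [ 0.4 -0.5 -1. ]
```

View pics/w4.png

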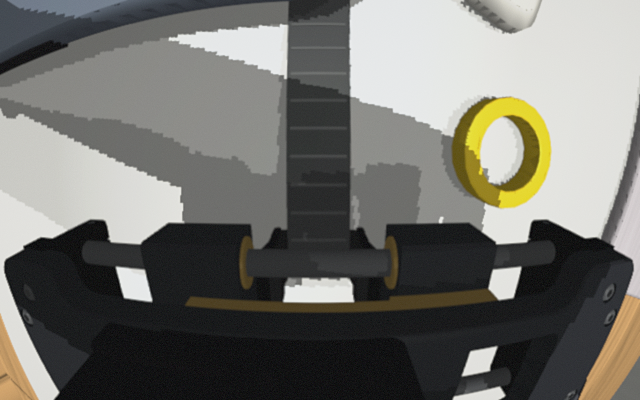

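The wedge lies exactly over the packer (columns 288–350), heading straight under the unit. Its tip has just reached the foot. Now pushing in small steps while watching the force.

```bash
python3 -m pendant '0.005 0 0.0005 0; 0.005 0 0 0; 0.005 0 0 0; 0 0 0 0; 0 0 0 0'; python3 -m pendant '0.005 0 0 0; 0.003 0 0 0; 0 0 0 0; 0 0 0 0';python3 -m pendant '0.002 0 0 0; 0 0 0 0; 0 0 0 0';python3 -m pendant '0.002 0 0 0; 0 0 0 0; 0 0 0 0'; python3 -c "
from h import *
ins(.112,.017)"
```

```text
clock: 22.65
tool_pos: [0.6636, 0.0182, 0.0176]
tool_rot: [3.141, -0.0, 1.736]
force: [-0.1, -0.8, -1.1]
gripper_width: 0.363
clock: 23.05
tool_pos: [0.6623, 0.0259, 0.0176]
tool_rot: [3.142, -0.0, 1.736]
force: [0.3, -0.2, -0.4]
gripper_width: 0.366
clock: 23.35
tool_pos: [0.662, 0.0278, 0.0176]
tool_rot: [3.141, -0.0, 1.735]
force: [-0.3, -0.9, -0.4]
gripper_width: 0.363
clock: 23.65
tool_pos: [0.6616, 0.0298, 0.0176]
tool_rot: [3.141, -0.0, 1.735]
force: [0.2, -0.4, -0.8]
gripper_width: 0.364
turn deg -0.04 then tool shift mm x 11.6 y -0.5 z 0.6 t 23.65 F [ 0.2 -0.4 -0.8]
```

```bash
python3 -m pendant '0.002 0 0.0005 0; 0.002 0 0 0; 0 0 0 0; 0 0 0 0';python3 -m pendant '0.002 0 0 0; 0 0 0 0; 0 0 0 0';python3 -m pendant '0.002 0 0 0; 0 0 0 0; 0 0 0 0';python3 -m pendant '0.001 0 0 0; 0 0 0 0; 0 0 0 0';python3 -m pendant '0.001 0 0 0; 0 0 0 0; 0 0 0 0'; python3 -c "
from h import *
ins(.112,.017)"
```

```text
clock: 24.05
tool_pos: [0.6611, 0.0342, 0.0172]
tool_rot: [3.141, -0.001, 1.736]
force: [-0.2, 0.7, 0.3]
gripper_width: 0.361
clock: 24.35
tool_pos: [0.6607, 0.0358, 0.0172]
tool_rot: [3.141, -0.0, 1.735]
force: [-0.4, -0.2, 2.2]
gripper_width: 0.363
clock: 24.65
tool_pos: [0.6604, 0.0377, 0.0172]
tool_rot: [3.141, -0.0, 1.735]
force: [0.1, -0.3, 0.0]
gripper_width: 0.366
clock: 24.95
tool_pos: [0.6603, 0.0385, 0.0172]
tool_rot: [3.141, 0.0, 1.735]
force: [-0.1, -0.4, 1.8]
gripper_width: 0.363
clock: 25.25
tool_pos: [0.6601, 0.0395, 0.0172]
tool_rot: [3.141, 0.0, 1.735]
force: [0.3, -1.4, 2.3]
gripper_width: 0.362
turn deg -0.06 then tool shift mm x 1.7 y -0.6 z 0.2 t 25.25 F [ 0.3 -1.4  2.3]
```

```bash
python3 -m pendant '0.001 0 0 0; 0 0 0 0; 0 0 0 0';python3 -m pendant '0.001 0 0 0; 0 0 0 0; 0 0 0 0';python3 -m pendant '0.001 0 0 0; 0 0 0 0; 0 0 0 0'
```

```text
clock: 25.55
tool_pos: [0.6599, 0.0406, 0.0172]
tool_rot: [3.141, -0.0, 1.735]
force: [0.2, -0.7, 2.5]
gripper_width: 0.365
clock: 25.85
tool_pos: [0.6597, 0.0416, 0.0172]
tool_rot: [3.141, -0.0, 1.735]
force: [0.2, -1.5, 2.6]
gripper_width: 0.366
clock: 26.15
tool_pos: [0.6596, 0.0426, 0.0172]
tool_rot: [3.141, -0.0, 1.735]
force: [1.5, -1.4, 3.9]
gripper_width: 0.36
```

```bash
python3 -m pendant '0.001 0 0 0; 0 0 0 0; 0 0 0 0';python3 -m pendant '0.001 0 0 0; 0 0 0 0; 0 0 0 0';python3 -m pendant '0.001 0 0 0; 0 0 0 0; 0 0 0 0'
```

```text
clock: 26.45
tool_pos: [0.6594, 0.0436, 0.0172]
tool_rot: [3.141, -0.0, 1.735]
force: [-0.0, -1.8, 2.8]
gripper_width: 0.363
clock: 26.75
tool_pos: [0.6592, 0.0446, 0.0172]
tool_rot: [3.141, -0.0, 1.735]
force: [0.0, -2.2, 3.2]
gripper_width: 0.364
clock: 27.05
tool_pos: [0.6591, 0.0455, 0.0172]
tool_rot: [3.141, -0.0, 1.735]
force: [0.1, -1.4, 4.3]
gripper_width: 0.362
```

```bash
python3 -m pendant '0.001 0 0 0; 0 0 0 0; 0 0 0 0';python3 -m pendant '0.001 0 0 0; 0 0 0 0; 0 0 0 0';python3 -m pendant '0.001 0 0 0; 0 0 0 0; 0 0 0 0';python3 -m pendant '0.001 0 0 0; 0 0 0 0; 0 0 0 0'
```

```text
clock: 27.35
tool_pos: [0.6589, 0.0465, 0.0171]
tool_rot: [3.141, -0.0, 1.735]
force: [1.2, -3.0, 3.4]
gripper_width: 0.366
clock: 27.65
tool_pos: [0.6587, 0.0475, 0.0171]
tool_rot: [3.141, -0.0, 1.735]
force: [0.5, -2.4, 3.8]
gripper_width: 0.36
clock: 27.95
tool_pos: [0.6586, 0.0483, 0.0172]
tool_rot: [3.141, 0.0, 1.735]
force: [0.5, -4.0, 5.3]
gripper_width: 0.359
clock: 28.25
tool_pos: [0.6585, 0.049, 0.0172]
tool_rot: [3.141, 0.0, 1.735]
force: [0.4, -4.1, 4.6]
gripper_width: 0.365
```

```bash
python3 -m pendant '0.001 0 0 0; 0 0 0 0; 0 0 0 0';python3 -m pendant '0.001 0 0 0; 0 0 0 0; 0 0 0 0'
cat > c.py <<'E'
from h import *
import sys
z=np.load("top.npz"); p0,d0=z["p"],z["d"]; i={k:z[k] for k in("fx","fy","cx","cy","R","t")}
ds=[];ps=[]
for _ in range(3):
    p,d=optics.camera("top"); ds.append(d); ps.append(p)
d=np.median(ds,0); p=ps[0]
v,u=np.mgrid[:400,:640]
def w(d):
    C=np.stack([(u-i["cx"])/i["fx"]*d,(v-i["cy"])/i["fy"]*d,d],-1); return (C-i["t"])@i["R"]
A,B=w(d0),w(d)
U=np.load("unit.npz"); th=float(U["th"]); e=np.array([np.cos(th),np.sin(th)]); n=np.array([-e[1],e[0]])
q=(A[...,:2]-U["ctr"])@np.c_[e,n]
for nm,a,b in(("seized",-1,-1),("-+",-1,1),("+-",1,-1),("++",1,1)):
    m=(np.abs(q[...,0]-a*.155)<.02)&(np.abs(q[...,1]-b*.145)<.02)&(abs(A[...,2]-.062)<.01)&(abs(B[...,2]-.062)<.02)
    print(nm,m.sum(),"z0 %.2f z1 %.2f mm"%(1e3*A[m][:,2].mean(),1e3*B[m][:,2].mean()))
g=lambda p:cv2.Canny(cv2.cvtColor(p,cv2.COLOR_BGR2GRAY),30,90)
a=cv2.cvtColor(p0,cv2.COLOR_BGR2GRAY)[230:320,95:180].astype(np.float32); b=cv2.cvtColor(p,cv2.COLOR_BGR2GRAY)[230:320,95:180].astype(np.float32)
print("panel shift px",cv2.phaseCorrelate(a,b,cv2.createHanningWindow(a.shape[::-1],cv2.CV_32F)),"mm/px",.85/float(i["fx"])*1e3)
cv2.imwrite("pics/top2.png",p)
ins(.112,.017)
E
python3 c.py
```

```text
clock: 28.55
tool_pos: [0.6584, 0.0496, 0.0172]
tool_rot: [3.141, 0.001, 1.735]
force: [0.3, -4.5, 4.6]
gripper_width: 0.361
clock: 28.85
tool_pos: [0.6583, 0.0499, 0.0172]
tool_rot: [3.141, 0.002, 1.734]
force: [0.8, -6.4, 4.0]
gripper_width: 0.368
seized 0 z0 nan z1 nan mm
-+ 282 z0 60.83 z1 60.79 mm
+- 240 z0 61.54 z1 61.68 mm
++ 0 z0 nan z1 nan mm
panel shift px ((0.687355366068175, -0.7722262213158899), 0.10098644562709479) mm/px 2.238310329104012
turn deg -0.11 then tool shift mm x -8.8 y -0.5 z 0.2 t 29.0 F [ 0.9 -5.7  4.9]c.py:16: RuntimeWarning: Mean of empty slice.
  print(nm,m.sum(),"z0 %.2f z1 %.2f mm"%(1e3*A[m][:,2].mean(),1e3*B[m][:,2].mean()))
  ret = ret.dtype.type(ret / rcount)
```

```bash
cat > e.py <<'E'
from h import *
U=np.load("unit.npz"); th=float(U["th"]); ctr=U["ctr"]*1e3; e=np.array([np.cos(th),np.sin(th)]); n=np.array([-e[1],e[0]])
z=np.load("top.npz"); i={k:z[k] for k in("fx","fy","cx","cy","R","t")}
v,u=np.mgrid[:400,:640]
def meas(d):
    C=np.stack([(u-i["cx"])/i["fx"]*d,(v-i["cy"])/i["fy"]*d,d],-1); W=(C-i["t"])@i["R"]
    m=((W[...,2]>.052)&(W[...,2]<.07)&(u<230)&(v>165)&(v<350)&(d>0)).astype(np.uint8)
    c=max(cv2.findContours(m,cv2.RETR_EXTERNAL,cv2.CHAIN_APPROX_NONE)[0],key=cv2.contourArea)
    P=np.array([onz(i,a,b,.062)[:2] for a,b in c[:,0]])*1000; q=(P-ctr)@np.c_[e,n]; o={}
    for nm,k,s in(("+x",0,1),("+y",1,1),("-y",1,-1)):
        w=q[(np.abs(q[:,1-k]+ (0 if nm!="-y" else -0))<120)&(q[:,k]*s>120)]; w=w[abs(w[:,k]-np.median(w[:,k]))<4]; o[nm]=round(float(w[:,k].mean()),2)
    Q=(W[...,:2]*1e3-ctr)@np.c_[e,n]
    for nm,box in {"-x edge":(-172,-140,-60,110),"+x edge":(140,172,-110,110),"-y edge":(-60,110,-162,-130),"+y edge":(-110,110,130,162),"lid-":(-100,-70,-80,80),"seized":(-172,-110,-165,-130)}.items():
        mm=(Q[...,0]>box[0])&(Q[...,0]<box[1])&(Q[...,1]>box[2])&(Q[...,1]<box[3])&(W[...,2]>.05)&(W[...,2]<.125); o["z "+nm]=(round(float(np.median(W[mm][:,2])*1e3),2),int(mm.sum())) if mm.any() else None
    return o
print(meas(z["d"])); print(meas(np.median([optics.camera("top")[1] for _ in range(3)],0)))
E
python3 e.py
python3 -c "
from h import *
p,d,i=grab('scene');np.save('s3.npy',p)
a=np.load('scene.npz')['p']
A=[cv2.cvtColor(x,cv2.COLOR_BGR2GRAY)[255:345,440:500].astype(np.float32) for x in(a,p)]
print(cv2.phaseCorrelate(*A))
cv2.imwrite('pics/s3.png',np.hstack([cv2.resize(x[170:360,300:530],None,fx=1.7,fy=2.2) for x in (a,p)]))"
```

```text
{'+x': 178.81, '+y': 168.29, '-y': -168.31, 'z -x edge': (61.6, 965), 'z +x edge': (61.74, 1134), 'z -y edge': (61.55, 893), 'z +y edge': (61.51, 1409), 'z lid-': (109.39, 942), 'z seized': (61.59, 320)}
{'+x': 171.69, '+y': nan, '-y': -159.04, 'z -x edge': (61.49, 944), 'z +x edge': (61.67, 848), 'z -y edge': (61.69, 595), 'z +y edge': (61.39, 338), 'z lid-': None, 'z seized': None}
((0.011248398026101114, -0.053441917124104066), 1.039248319555212)
  return _methods._mean(a, axis=axis, dtype=dtype,
  ret = ret.dtype.type(ret / rcount)
e.py:11: RuntimeWarning: Mean of empty slice.
  w=q[(np.abs(q[:,1-k]+ (0 if nm!="-y" else -0))<120)&(q[:,k]*s>120)]; w=w[abs(w[:,k]-np.median(w[:,k]))<4]; o[nm]=round(float(w[:,k].mean()),2)
```

View pics/s3.png

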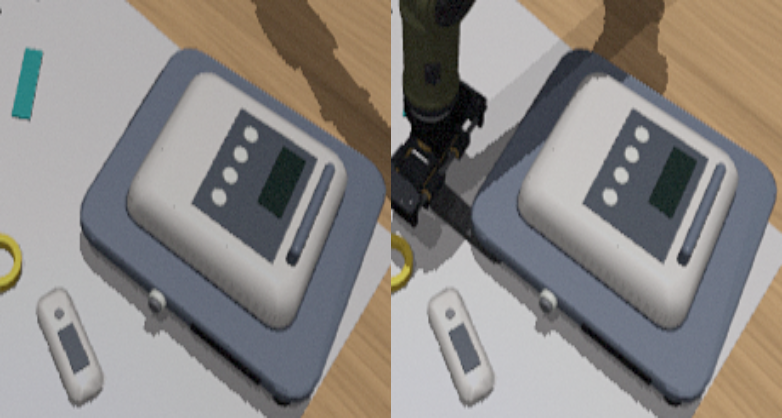

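Side by side, the unit is unmoved (shift under 0.06 px), the wedge is under the corner, and the tape and handset haven't moved. One more nudge to confirm it has stopped.

```bash
python3 -m pendant '0.001 0 0 0; 0 0 0 0; 0 0 0 0; 0 0 0 0; 0 0 0 0'
cat > f.py <<'E'
from h import *
p,d,i=grab('scene'); a=np.load('scene.npz')['p']
for n,(y0,y1,x0,x1) in dict(panel=(255,345,440,500),corner=(195,290,345,440),handset=(300,355,320,362),tape=(274,304,285,316)).items():
    A=[cv2.cvtColor(x,cv2.COLOR_BGR2GRAY)[y0:y1,x0:x1].astype(np.float32) for x in(a,p)]
    print(n,cv2.phaseCorrelate(*A))
F=[]
for _ in range(8): optics.camera("scene"); F.append(telemetry.get_state()["force"])
print("mean F",np.mean(F,0),telemetry.get_state()["tool_pos"],telemetry.get_state()["clock"])
E
python3 f.py
```

```text
clock: 29.7
tool_pos: [0.6582, 0.0501, 0.0172]
tool_rot: [3.141, 0.003, 1.734]
force: [0.9, -7.1, 3.8]
gripper_width: 0.365
panel ((0.07424278755663138, -0.05970293870538512), 1.0237027703391182)
corner ((0.09661677512326605, 0.08353314352228836), 0.6038797398408254)
handset ((0.5273783607184654, -0.007186879427802495), 1.0174068392647637)
tape ((0.34974202901908136, -0.1664727194462401), 0.7083533311883609)
mean F [ 1.09099386 -6.73863075  4.60706566] [0.65819479 0.05015703 0.0171887 ] 30.15
```

```bash
python3 -c "
from h import *
a=np.load('scene.npz')['p'];p,_,_=grab('scene')
for x in(a,p):
    g=cv2.cvtColor(x,cv2.COLOR_BGR2GRAY)[300:355,320:362]; h=cv2.cvtColor(x,cv2.COLOR_BGR2HSV)[270:308,282:320]
    m=cv2.moments((g<110).astype(np.uint8)); t=cv2.moments(((h[...,1]>120)&(h[...,2]>60)).astype(np.uint8)); print(m['m10']/m['m00'],m['m01']/m['m00'],t['m10']/t['m00'],t['m01']/t['m00'])
print(telemetry.get_state()['force'])
workorder.finish_job()"
```

```text
21.626168224299064 31.542056074766354 17.14406779661017 19.10734463276836
21.651851851851852 30.67037037037037 17.343661971830986 19.056338028169016
[ 1.19756996 -7.36776612  3.77483437]
the job is handed in; nothing more can be done
```

The job is handed in at about 30 s of the 72 s. One packer is under the seized foot, and the wedge is on top of it, thin end first, pushed snug and still held in the gripper.

- **Press:** the corner touched at TCP z 70.3 mm and went rigid at 58.0 mm with 10 N. That is a drop of about 12.2 mm, so a gap of about 13 mm and one packer. I then let it come back up.
- **Packer:** its tip appeared in the scene camera where predicted, about 30 mm past the foot centre.
- **Wedge:** at the end it advanced only 0.2 mm for a commanded 1 mm. It was holding about 7 N of push against it and about 4 N down onto the packer.
- **Unit:** in the scene camera it shifted by 0.1 px or less. The ledge heights still visible were within about 0.15 mm of the start, so I saw no jacking or shoving. The arm hid the seized corner itself from the top camera.

Some checks did not agree cleanly:
- **Travel:** the wedge went about 9 mm deeper than the press predicted, as if the gap were about 1 mm larger.
- **Top camera:** its image shift on the unit was unreliable because of shadows and the arm blocking the view.
- **Handset and tape:** the handset's image shift read 0.5 px one way and 0.0–0.9 px the other, depending on method. The tape's read 0.2–0.35 px. I put this down to shadow, since the arm never came down near the handset. The gripper did work beside the tape, but it looked in place in the pictures.
- **Screwdriver, glasses and look-alikes:** I did not re-measure these after the job.

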